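# Sort the brass fittings of a dismantled globe into the parts tray

## Robot

A 6-joint arm with a two-finger parallel gripper is mounted at the origin on the work surface. World frame = base frame: x ahead of the robot, y to its left, z up, the work surface at z = 0. Lengths are in m, angles in rad, forces in N, time in s.
With the tool pointing down it reaches from about 0.4 to 0.825 m from the base axis. Payload 7 kg.
Tool frame: the origin (TCP) lies at the centre of the arm's flange, where the gripper is bolted on; the fingertips stand 178 mm ahead of it and the grasp point (between the pads) lies arm.tcp_to_grasp ahead of it (arm.tcp_to_grasp is the distance from the TCP to the grasp point, in m); z points along the fingers, y is the direction in which the jaws open and shut (so a half turn about z gives the same grasp; the last joint's range is limited). The gripper opens to 88 mm and grips with 3 to 60 N. Pads are 19 mm wide; open, the fingers measure 130 mm over their backs; the gripper's body (78 mm by 193 mm) begins 47 mm behind the grasp point.
Start: joints at [1.626, 0.359, 0.012, 0, -1.224, -0.288], TCP at [0.156, 0.657, 0.405] pointing down, gripper open.
Joint ranges: [-3.07, 3.07], [-1.43, 2.12], [-1.02, 1.25], [-3.03, 1.67], [-3.05, -0], [-3.03, 3.03]. Speed limits (rad/s): [2.39, 2.39, 3.01, 3.14, 3.14, 3.14].

## Interface

Orientations are given as [roll, pitch, yaw] about the fixed x, y, z axes, in that order (R = Rz(yaw) Ry(pitch) Rx(roll)).
In Python, from station import arm gives the robot as it stands.
- The arm moves only by the tool move_arm, never from a script. Its argument "deltas" is a list of rows, each a list of 6 numbers: the shift along the world's x, y, z in mm, then the turn, a rotation vector about the world's x, y, z in degrees. In form: [[tx, ty, tz, ax, ay, az], ...]. A call has exactly 5 rows; each row shifts and turns the commanded pose from where the row before left it; what a row does not reach is not made up. A row lasts 1/12 s, in which the tool goes at most 41.7 mm and 7.16 degrees, less where a joint would pass 70% of its speed; a pose out of reach is approached as far as the arm can. A call with a gripper value outside its range is refused whole. "claw" is the closure in counts, from 0 (fully open) to 255 (shut), set as the call begins (left out, the last holds). The fingers move at their own pace and stop on an object; "squeeze" is the grip in N (left out, the last holds). Time passes only in rows, so rows that do not move let the fingers close, or fill a call up. It gives the time, the measured TCP pose, the force and the opening at its end, in the units of the state.
- arm.get_state(): the state, without advancing time (a new reading comes with each control period).
- arm.grab_frame(name): name is "scene" or "top" or "wrist"; returns the picture (384x512x3 uint8, red, green, blue); there is no depth.
- arm.calibration(name): a dict with "intrinsics" (3x3 intrinsics, pixels), "T" (4x4, takes a point from camera to world coordinates); the wrist camera has in their place "mount" (4x4, takes a point from camera to tool coordinates, whose origin is the TCP and whose axes are the flange's). Camera axes: x right, y up, looking along -z (the intrinsics and any distortion apply to the point x, -y, -z); pixel columns grow to the right and rows downward; lengths in m; the calibration is good to about 2 mm. A picture is of the moment at which its call begins: read the wrist's pose just before it. calibration takes no time and is no camera call.
- arm.job_done(): hands the job in, once; it reports no verdict.
Trained networks look in the newest picture that a camera, given by its name, has taken for a name from the list of things; names that differ only in an ending like _2 or _b are one class to them, and where a whole thing is asked for, a point or a joint stands for the part that bears it (a point fixed in the world has none). Each returns a list of dicts, best first, with "score" (0 to 1); they miss things now and then, are a little off and sometimes report something else, mostly with a low value. They report only what shows in the picture. A call takes as long as a camera call. They do not tell look-alikes from the thing itself.
- arm.spot_in(thing, camera): "xy" ([column, row] in pixels, amid what is visible of it).
- arm.masks_of(thing, camera): "pixels" (384x512 bool, what is visible of it) and "xy" ([column, row] in pixels, amid what is visible of it).
- arm.spot_point(thing, camera): "xy" ([column, row] in pixels: a listed point, or the origin of a listed thing).
The state is a dict: "t": time; "q": joint angles; "qd": joint speeds; "joint_efforts": joint torques, N m; "eef_pos": TCP position; "ee_rot": TCP orientation; "force": force on the tool from outside, world axes, zero at the start; "moment": the same for the moment, N m; "width": finger opening in m.
Only numpy, scipy, OpenCV 4.12 (cv2) and the standard library are available. Lean on these libraries where they do the work, as an engineer would, in place of code of your own. Each camera call takes 0.05 s, during which the arm holds its last target. There are 200 camera calls.

## Task

Collect the four brass fittings of the dismantled globe from the mat into the parts tray: the finial in the blue dish, the collar in the red dish, the bun foot in the green dish and the bearing block in the white dish. Set each down gently, standing upright and flat on the floor of its dish, and let go. Leave the silver-grey finial and the silver-grey collar standing where they are; they belong to another job.

Things in the scene. Friction and masses are not known exactly. Their poses are not given: they have to be found in the camera images.
- brass_finial_mid (a point): Yellow brass finial: a foot disc 40 mm across, a straight round stem 26 mm across from 11 to 42 mm above the foot (hold it here), a flange 33 mm across at 42 to 51 mm, a bud-shaped tip 20 mm across; 66 mm tall. Loose, standing upright on a black mat 3 mm thick, among the other parts (nearest centres about 85 mm or more away). The point is its centre, half-way up; z points up along its axis. About 0.2 kg.
- brass_collar_mid (a point): Yellow brass collar: a short thick tube with vertical axis, 44 mm outside, 28 mm bore, 34 mm tall. Loose, standing upright on a black mat 3 mm thick, among the other parts (nearest centres about 85 mm or more away). The point is its centre, half-way up; z points up along its axis. About 0.2 kg.
- brass_foot_mid (a point): Yellow brass bun foot: a solid squat round knob 47 mm across (straight-sided from 9 to 27 mm up), narrowing to 32 mm at the bottom and 36 mm at the top, 36 mm tall. Loose, standing upright on a black mat 3 mm thick, among the other parts (nearest centres about 85 mm or more away). The point is its centre, half-way up; z points up along its axis. About 0.2 kg.
- brass_block_mid (a point): Yellow brass bearing block: a rectangular block, 46 mm along its x, 30 mm along its y (hold it across this), 34 mm tall, with three dark screw holes on top; it may lie at any yaw. Loose, standing upright on a black mat 3 mm thick, among the other parts (nearest centres about 85 mm or more away). The point is its centre, half-way up; z points up along its axis. About 0.2 kg.
- steel_finial_mid (a point): Silver-grey finial of the same shape and size as the brass one; to be left alone: a foot disc 40 mm across, a straight round stem 26 mm across from 11 to 42 mm above the foot, a flange 33 mm across at 42 to 51 mm, a bud-shaped tip 20 mm across; 66 mm tall. Loose, standing upright on a black mat 3 mm thick, among the other parts (nearest centres about 85 mm or more away). The point is its centre, half-way up; z points up along its axis.
- steel_collar_mid (a point): Silver-grey collar of the same shape and size as the brass one; to be left alone: a short thick tube with vertical axis, 44 mm outside, 28 mm bore, 34 mm tall. Loose, standing upright on a black mat 3 mm thick, among the other parts (nearest centres about 85 mm or more away). The point is its centre, half-way up; z points up along its axis.
- red_dish_in (a point): Square open dish in plain red plastic, 82 x 82 mm outside, 74 x 74 mm inside, walls 4 mm thick, rim 10 mm above its inner floor. The point is the centre of the inner floor, z up, x and y along the walls. The four dishes sit fixed 2 x 2 on a grey tray, centres 96 mm apart; which is where varies; the tray is fixed, may be turned, and lies to the left or right of the parts mat.
- blue_dish_in (a point): Square open dish in plain blue plastic, 82 x 82 mm outside, 74 x 74 mm inside, walls 4 mm thick, rim 10 mm above its inner floor. The point is the centre of the inner floor, z up, x and y along the walls. The four dishes sit fixed 2 x 2 on a grey tray, centres 96 mm apart; which is where varies; the tray is fixed, may be turned, and lies to the left or right of the parts mat.
- green_dish_in (a point): Square open dish in plain green plastic, 82 x 82 mm outside, 74 x 74 mm inside, walls 4 mm thick, rim 10 mm above its inner floor. The point is the centre of the inner floor, z up, x and y along the walls. The four dishes sit fixed 2 x 2 on a grey tray, centres 96 mm apart; which is where varies; the tray is fixed, may be turned, and lies to the left or right of the parts mat.
- white_dish_in (a point): Square open dish in plain white plastic, 82 x 82 mm outside, 74 x 74 mm inside, walls 4 mm thick, rim 10 mm above its inner floor. The point is the centre of the inner floor, z up, x and y along the walls. The four dishes sit fixed 2 x 2 on a grey tray, centres 96 mm apart; which is where varies; the tray is fixed, may be turned, and lies to the left or right of the parts mat.
Mind the look-alikes: they are no part of the job. What is shaped like the part that bears brass_finial_mid but pink is not meant. Leave any pink look-alike of the part that bears brass_foot_mid alone.

How it is judged:
At the end, for the whole second after the job is handed in: Each brass fitting stands upright (within 0.1 rad) on the floor of its own dish (centre within 22 mm of the dish centre along each wall, height within 4 mm of standing on the floor), at rest and released; the silver-grey finial and collar stand upright within 15 mm of where they started (x of brass_finial_mid in the frame of blue_dish_in between -0.022 and 0.022 m and y of brass_finial_mid in the frame of blue_dish_in between -0.022 and 0.022 m and z of brass_finial_mid in the frame of blue_dish_in between 0.029 and 0.037 m and angle between each of brass_finial_mid, brass_collar_mid, brass_foot_mid, brass_block_mid, steel_finial_mid, steel_collar_mid's own z axis and vertical below 0.1 rad and linear speed of each of brass_finial, brass_collar, brass_foot, brass_block below 0.02 m/s and contact force between each of brass_finial, brass_collar, brass_foot, brass_block and the fingers below 0.05 N and x of brass_collar_mid in the frame of red_dish_in between -0.022 and 0.022 m and y of brass_collar_mid in the frame of red_dish_in between -0.022 and 0.022 m and z of brass_collar_mid in the frame of red_dish_in between 0.013 and 0.021 m and x of brass_foot_mid in the frame of green_dish_in between -0.022 and 0.022 m and y of brass_foot_mid in the frame of green_dish_in between -0.022 and 0.022 m and z of brass_foot_mid in the frame of green_dish_in between 0.014 and 0.022 m and x of brass_block_mid in the frame of white_dish_in between -0.022 and 0.022 m and y of brass_block_mid in the frame of white_dish_in between -0.022 and 0.022 m and z of brass_block_mid in the frame of white_dish_in between 0.013 and 0.021 m and distance of each of steel_finial_mid, steel_collar_mid from where it was at the start of the episode below 0.015 m); the robot touches nothing.
It fails at once if a brass fitting dropped or slammed into its dish (faster than 0.6 m/s close to the dish floor) ((distance between brass_finial_mid and blue_dish_in below 0.06 m and linear speed of brass_finial above 0.6 m/s) or (distance between brass_collar_mid and red_dish_in below 0.06 m and linear speed of brass_collar above 0.6 m/s) or (distance between brass_foot_mid and green_dish_in below 0.06 m and linear speed of brass_foot above 0.6 m/s) or (distance between brass_block_mid and white_dish_in below 0.06 m and linear speed of brass_block above 0.6 m/s)).
It fails at once if the steel finial moved more than 15 mm (distance of steel_finial_mid from where it was at the start of the episode above 0.015 m).
It fails at once if the steel collar moved more than 15 mm (distance of steel_collar_mid from where it was at the start of the episode above 0.015 m).
It also fails if it takes over 128 s, if anything falls off the work surface, if the arm or the gripper's body presses on something with over 40 N, if the wrist force passes 120 N, or if a joint passes its speed limit or range.

## Working session

There is one attempt and no reset: what is moved stays moved. The work goes in short steps, Python scripts to look and compute and a tool call to move; the robot and the scene stay as the last step left them, time stands still between calls to the robot, and variables do not carry over. Pictures are saved under pics/ and viewed, about 12 in all and at most 16, crops included, and the job is handed in when it is done.

Besides the shell and the picture viewer there is one more tool, called as name([rows], argument=value, ...), one row to a line, values as JSON. move_arm: Moves the arm, as the interface text tells. Its arguments: {"type":"object","properties":{"deltas":{"type":"array","items":{"type":"array","items":{"type":"number"}}},"claw":{"type":"number"},"squeeze":{"type":"number"}},"required":["deltas"]}

```bash
mkdir -p pics; ls; python3 - <<'E'
from station import arm
import cv2,numpy as np
print(arm.tcp_to_grasp, arm.get_state())
for n in ("scene","top"):
    c=arm.calibration(n); print(n,{k:np.round(v,3).tolist() if hasattr(v,'__len__') else v for k,v in c.items()})
    cv2.imwrite(f"pics/{n}0.png",arm.grab_frame(n)[:,:,::-1])
print(arm.calibration("wrist"))
N="brass_finial_mid brass_collar_mid brass_foot_mid brass_block_mid steel_finial_mid steel_collar_mid red_dish_in blue_dish_in green_dish_in white_dish_in".split()
for n in N:
    print(n,[(np.round(d["xy"]).tolist(),round(d["score"],2)) for d in arm.spot_point(n,"top")[:4]])
E
```

```text
pics
0.1593 {'t': 0.0, 'q': array([ 1.62608775e+00,  3.59363270e-01,  1.10566439e-02, -3.59769806e-04,
       -1.22408332e+00, -2.88076626e-01]), 'qd': array([-3.41977321e-06, -1.30878958e-03, -4.44061678e-05,  1.97507210e-03,
       -1.50895384e-03,  1.38154098e-04]), 'joint_efforts': array([ 2.11029233e-03, -5.82720172e+01,  2.93057656e+01,  6.99679077e+00,
        7.02322679e-03, -1.52330790e-04]), 'eef_pos': array([0.15568461, 0.65659625, 0.40373502]), 'ee_rot': array([ 3.13996860e+00, -1.28536545e-04, -2.32907623e-01]), 'force': array([ 0.48630379, -0.16208083, -0.26816531]), 'moment': array([0.0208827 , 0.028317  , 0.00104854]), 'width': 0.08747358929253111}
scene {'intrinsics': [[383.354, 0.0, 258.352], [0.0, 383.354, 193.275], [0.0, 0.0, 1.0]], 'T': [[-0.508, -0.728, 0.46, 0.988], [0.861, -0.423, 0.28, 0.251], [-0.009, 0.539, 0.842, 0.864], [0.0, 0.0, 0.0, 1.0]]}
top {'intrinsics': [[489.943, 0.0, 248.446], [0.0, 489.943, 189.289], [0.0, 0.0, 1.0]], 'T': [[-0.018, 0.982, -0.189, 0.272], [-1.0, -0.02, -0.011, -0.017], [-0.015, 0.189, 0.982, 1.404], [0.0, 0.0, 0.0, 1.0]]}
{'int
[... 456 characters left out ...]
.00000000e+00,  0.00000000e+00,
         1.00000000e+00]])}
brass_finial_mid [([258.0, 123.0], 0.62), ([222.0, 163.0], 0.6), ([185.0, 123.0], 0.49)]
brass_collar_mid [([334.0, 213.0], 0.75), ([188.0, 171.0], 0.46), ([343.0, 183.0], 0.43)]
brass_foot_mid [([205.0, 260.0], 0.76), ([194.0, 205.0], 0.74), ([121.0, 172.0], 0.67), ([224.0, 207.0], 0.55)]
brass_block_mid [([122.0, 172.0], 0.51)]
steel_finial_mid [([190.0, 207.0], 0.71)]
steel_collar_mid [([158.0, 172.0], 0.71), ([335.0, 215.0], 0.31)]
red_dish_in [([334.0, 215.0], 0.58), ([192.0, 168.0], 0.24)]
blue_dish_in [([346.0, 184.0], 0.55)]
green_dish_in [([306.0, 210.0], 0.74)]
white_dish_in [([314.0, 171.0], 0.91), ([221.0, 164.0], 0.53)]
```

```bash
python3 - <<'E'
import cv2
a=cv2.imread("pics/top0.png"); cv2.imwrite("pics/top0c.png",cv2.resize(a[85:285,100:366],None,fx=3,fy=3,interpolation=cv2.INTER_CUBIC))
E
```

```text
(no output)
```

View pics/top0c.png

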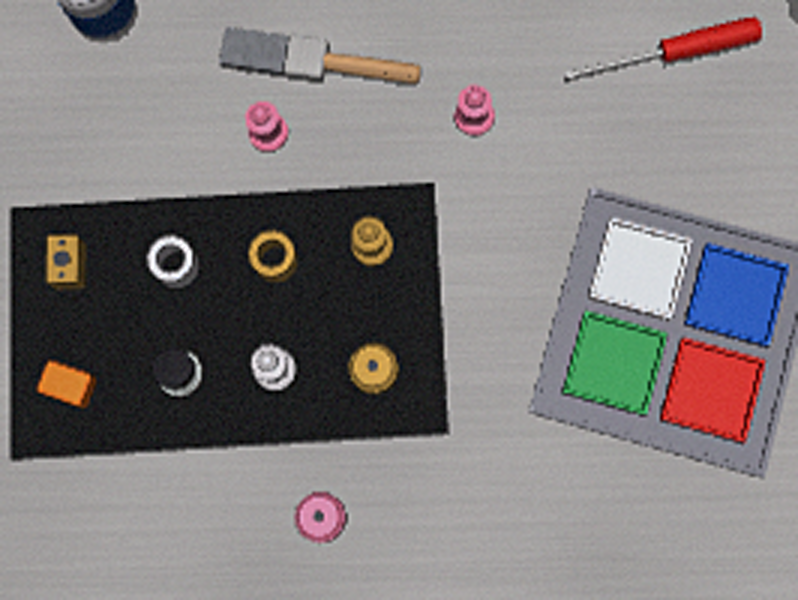

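View pics/scene0.png

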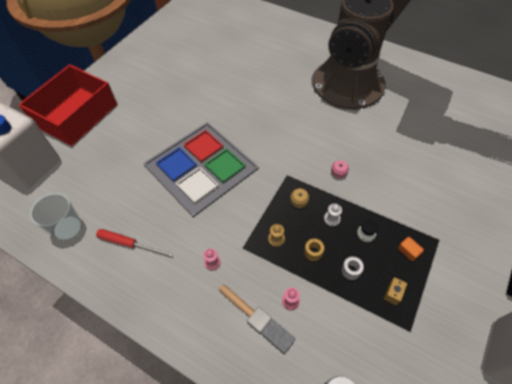

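The top view (crop coordinates) shows these candidates, with full-frame pixels in brackets.

- **Finial:** brass at (372,240) [224,165]. Look-alikes are silver at (272,367) and two pink at (266,127) and (474,110).
- **Collar:** brass at (271,254) [190,170]. Look-alikes are silver at (172,259) and a black/white cup at (178,372).
- **Foot:** brass at (373,367) [224,207]. The look-alike is pink at (320,517).
- **Block:** brass with holes at (63,260) [121,172]. The look-alike is a plain orange block at (66,383).
- **Dishes:** white (640,268), blue (738,295), green (614,363), red (713,390).

Next I'll measure world positions.

```bash
cat > h.py <<'E'
from station import arm
import numpy as np, cv2
from scipy.spatial.transform import Rotation as Ro
def cam(n, s=None):
    c=arm.calibration(n); K=c["intrinsics"]
    if n=="wrist":
        s=s or arm.get_state(); T=np.eye(4); T[:3,:3]=Ro.from_euler("xyz",s["ee_rot"]).as_matrix(); T[:3,3]=s["eef_pos"]; T=T@c["mount"]
    else: T=c["T"]
    return K,np.array(T)
def ray(KT,px):
    K,T=KT; d=np.linalg.solve(K,[px[0],px[1],1.]); return T[:3,3],T[:3,:3]@(d*[1,-1,-1])
def at_z(KT,px,z):
    o,d=ray(KT,px); return o+d*(z-o[2])/d[2]
def proj(KT,P):
    K,T=KT; p=(np.asarray(P)-T[:3,3])@T[:3,:3]; p=p*[1,-1,-1]; u=p@K.T; return u[...,:2]/u[...,2:]
H=dict(brass_finial_mid=.066,brass_collar_mid=.034,brass_foot_mid=.036,brass_block_mid=.034,steel_finial_mid=.066,steel_collar_mid=.034)
D=["red_dish_in","blue_dish_in","green_dish_in","white_dish_in"]
def tri(A,B):
    (o,d),(p,e)=A,B; s=np.linalg.lstsq(np.c_[d,-e],p-o,rcond=None)[0]; a,b=o+s[0]*d,p+s[1]*e; return (a+b)/2,np.linalg.norm(a-b)
E
python3 - <<'E'
from h import *
I={n:arm.grab_frame(n) for n in("top","scene")}
C={n:cam(n) for n in I}
exp=dict(brass_finial_mid=(224,165),brass_collar_mid=(190,170),brass_foot_mid=(224,207),brass_block_mid=(121,172),steel_finial_mid=(190,207),steel_collar_mid=(157,171))
for n,h in H.items():
    z=.003+h/2
    for k in I:
        for d in arm.spot_point(n,k):
            w=at_z(C[k],d["xy"],z); e=at_z(C["top"],exp[n],z)
            if np.linalg.norm(w-e)<.03: print(n,k,np.round(d["xy"],1),round(d["score"],2),np.round(w*1000))
hsv={n:cv2.cvtColor(i,cv2.COLOR_RGB2HSV) for n,i in I.items()}
rect=dict(top=(280,140,370,250),scene=(140,120,262,215))
for n,(lo,hi) in dict(red_dish_in=((0,150,60),(8,255,255)),blue_dish_in=((100,120,40),(130,255,255)),green_dish_in=((50,100,40),(85,255,255)),white_dish_in=((0,0,185),(179,30,255))).items():
    R={}
    for k in I:
        x0,y0,x1,y1=rect[k]; m=cv2.inRange(hsv[k],lo,hi)[y0:y1,x0:x1]
        m=cv2.morphologyEx(m,cv2.MORPH_OPEN,np.ones((3,3)))
        l,lab,st,ce=cv2.connectedComponentsWithStats(m); i=1+np.argmax(st[1:,4]); R[k]=ce[i]+[x0,y0]
        print(n,k,np.round(R[k],1),st[i,4],np.round(at_z(C[k],R[k],.012)*1000))
    p,g=tri(ray(C["top"],R["top"]),ray(C["scene"],R["scene"])); print("   tri",np.round(p*1000),round(g*1000,1))
E
```

```text
brass_finial_mid top [224.3 166.7] 0.57 [603.  67.  36.]
brass_finial_mid scene [277.8 230.3] 0.7 [603.  70.  36.]
brass_collar_mid top [189.  168.7] 0.7 [603. 171.  20.]
brass_collar_mid scene [314.7 250.1] 0.56 [597. 168.  20.]
brass_foot_mid top [222.8 206.8] 0.53 [489.  73.  21.]
brass_foot_mid scene [297. 198.] 0.7 [489.  64.  21.]
brass_block_mid top [120.2 172.8] 0.69 [595. 371.  20.]
steel_finial_mid top [191.9 205.7] 0.71 [492. 160.  36.]
steel_finial_mid scene [332.9 214.7] 0.65 [497. 166.  36.]
steel_collar_mid top [155.8 173.2] 0.69 [592. 267.  20.]
steel_collar_mid scene [352.4 266.3] 0.71 [590. 261.  20.]
red_dish_in top [336.8 214.6] 780 [ 462. -252.   12.]
red_dish_in scene [203.  145.6] 608 [ 462. -253.   12.]
   tri [ 462. -252.   12.] 0.8
blue_dish_in top [345.4 182.8] 807 [ 554. -282.   12.]
blue_dish_in scene [175.8 163.5] 696 [ 553. -281.   12.]
   tri [ 553. -281.   13.] 0.7
green_dish_in top [304.7 205.5] 812 [ 490. -162.   12.]
green_dish_in scene [224.4 165.2] 666 [ 490. -161.   12.]
   tri [ 490. -161.   12.] 0.6
white_dish_in top [312.5 174.4] 631 [ 581. -188.   12.]
white_dish_in scene [196.8 185.5] 588 [ 584. -188.   12.]
   tri [ 582. -189.    9.] 1.7
```

move_arm([
  [26,-30,0,0,0,0],
  [26,-30,0,0,0,0],
  [26,-30,0,0,0,0],
  [26,-30,0,0,0,0],
  [26,-30,0,0,0,0],
])

```text
t: 1.72
eef_pos: [0.2865, 0.5052, 0.4048]
ee_rot: [-3.141, -0.0, -0.232]
force: [0.6, 1.0, 0.7]
width: 0.0874
```

move_arm([
  [26,-30,0,0,0,0],
  [26,-30,0,0,0,0],
  [26,-30,0,0,0,0],
  [26,-30,0,0,0,0],
  [26,-30,0,0,0,0],
])

```text
t: 2.13
eef_pos: [0.4166, 0.3551, 0.4051]
ee_rot: [-3.141, -0.0, -0.232]
force: [1.1, 1.7, -0.0]
width: 0.0875
```

move_arm([
  [26,-30,0,0,0,0],
  [26,-30,0,0,0,0],
  [26,-30,0,0,0,0],
  [13,-15,0,0,0,0],
  [0,0,0,0,0,0],
])

```text
t: 2.55
eef_pos: [0.5087, 0.2488, 0.4046]
ee_rot: [3.141, -0.0, -0.237]
force: [0.6, -0.5, 0.4]
width: 0.0876
```

```bash
cat > wl.py <<'E'
from h import *
import sys
def look(exp, fn=None):
    s=arm.get_state(); im=arm.grab_frame("wrist"); C=cam("wrist",s)
    if fn: cv2.imwrite(fn,im[:,:,::-1])
    print(np.round(s["eef_pos"]*1000,1),np.round(np.degrees(s["ee_rot"]),1))
    for n,(p,zf) in exp.items():
        for d in arm.masks_of(n,"wrist"):
            m=d["pixels"]; z=zf+H[n]/2; w=at_z(C,d["xy"],z)*1000
            if np.hypot(*(w[:2]-p))<30:
                c,wh,a=cv2.minAreaRect(np.argwhere(m)[:,::-1].astype(np.float32))
                print(n,"sc",round(d["score"],2),"xy",np.round(d["xy"]),np.round(w),"rect",np.round(c),np.round(at_z(C,c,z)*1000),np.round(wh),round(a))
        for d in arm.spot_point(n,"wrist"):
            w=at_z(C,d["xy"],zf+H[n]/2)*1000
            if np.hypot(*(w[:2]-p))<30: print("   point",round(d["score"],2),np.round(w))
E
python3 - <<'E'
from wl import *
M=.003
look(dict(brass_finial_mid=((603,68),M),brass_collar_mid=((600,170),M),brass_foot_mid=((489,68),M),brass_block_mid=((595,371),M),steel_finial_mid=((494,163),M),steel_collar_mid=((591,265),M)),"pics/w0.png")
E
```

```text
[508.7 248.8 404.6] [180.   -0.  -13.6]
brass_finial_mid sc 0.78 xy [386.  54.] [613.  77.  36.] rect [388.  53.] [612.  75.  36.] [32. 52.] 63
   point 0.73 [613.  71.  36.]
brass_collar_mid sc 0.85 xy [316.  82.] [603. 157.  20.] rect [310.  86.] [600. 165.  20.] [36. 42.] 45
   point 0.82 [601. 169.  20.]
brass_foot_mid sc 0.6 xy [398. 157.] [488.  69.  21.] rect [399. 157.] [488.  69.  21.] [39. 38.] 27
brass_block_mid sc 0.61 xy [152. 126.] [601. 367.  20.] rect [152. 126.] [600. 368.  20.] [42. 32.] 70
   point 0.9 [598. 368.  20.]
steel_finial_mid sc 0.82 xy [327. 169.] [497. 165.  36.] rect [325. 173.] [494. 168.  36.] [36. 29.] 45
   point 0.92 [492. 162.  36.]
steel_collar_mid sc 0.82 xy [227. 103.] [605. 268.  20.] rect [232. 108.] [597. 263.  20.] [36. 36.] 90
   point 0.66 [599. 267.  20.]
```

View pics/w0.png

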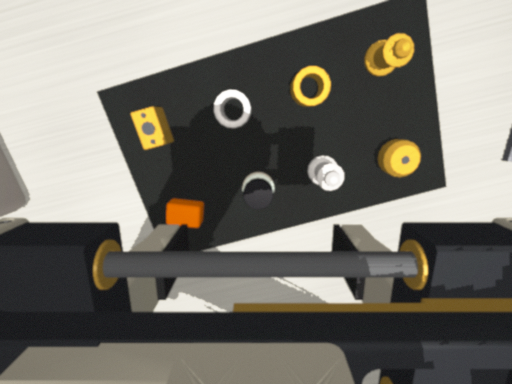

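move_arm([
  [10,-18,-10,0,0,-4.7],
  [10,-18,-10,0,0,-4.7],
  [10,-18,-10,0,0,-4.7],
  [10,-18,-10,0,0,-4.7],
  [10,-18,-10,0,0,-4.7],
], claw=70)

```text
t: 3.62
eef_pos: [0.5571, 0.1611, 0.3543]
ee_rot: [-3.141, -0.0, -0.647]
force: [-0.3, 0.2, -0.3]
width: 0.0648
```

move_arm([
  [12,-22,-13,0,0,-5.9],
  [12,-22,-13,0,0,-5.9],
  [12,-22,-13,0,0,-5.9],
  [11,-22,-13,0,0,-5.9],
  [0,0,0,0,0,0],
])

```text
t: 4.03
eef_pos: [0.6041, 0.0706, 0.2995]
ee_rot: [3.137, 0.001, -1.064]
force: [-0.7, 0.5, 0.5]
width: 0.0638
```

```bash
python3 - <<'E'
from wl import *
M=.003
look(dict(brass_finial_mid=((606,70),M),brass_foot_mid=((489,68),M),brass_collar_mid=((600,170),M)),"pics/w1.png")
E
```

```text
[604.1  70.6 299.5] [179.7   0.  -61. ]
brass_finial_mid sc 0.78 xy [249. 193.] [616.  70.  36.] rect [252. 192.] [613.  68.  36.] [50. 39.] 90
   point 0.97 [613.  69.  36.]
brass_foot_mid sc 0.5 xy [359. 232.] [499.  57.  21.] rect [357. 235.] [500.  60.  21.] [22. 19.] 79
   point 0.65 [487.  70.  21.]
brass_collar_mid sc 0.79 xy [218. 285.] [595. 178.  20.] rect [223. 276.] [596. 166.  20.] [39. 52.] 27
   point 0.57 [601. 166.  20.]
```

View pics/w1.png

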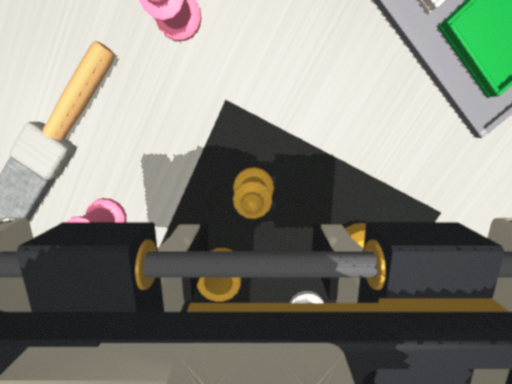

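The brass finial is at (253,193) between the fingers. The collar is partly hidden at (220,275), and the look-alikes are pink. The x estimates disagree (603 vs 613), so I'll overlay the model to settle it.

```bash
cat >> wl.py <<'E'
PR=dict(brass_finial_mid=[(.020,0),(.0165,.051),(.010,.06)],brass_collar_mid=[(.022,0),(.022,.034),(.014,.034)],brass_foot_mid=[(.016,0),(.0235,.009),(.0235,.027),(.018,.036)])
def overlay(im,C,items,box,f,fn):
    x0,y0,x1,y1=box; o=cv2.resize(im[y0:y1,x0:x1,::-1],None,fx=f,fy=f,interpolation=cv2.INTER_CUBIC)
    t=np.linspace(0,2*np.pi,60)
    for n,x,y,z0,col in items:
        for r,h in PR[n]:
            P=np.c_[x/1e3+r*np.cos(t),y/1e3+r*np.sin(t),np.full(60,z0+h)]
            cv2.polylines(o,[np.round((proj(C,P)+.5-[x0,y0])*f).astype(np.int32)],True,col,1)
    cv2.imwrite(fn,o)
E
python3 - <<'E'
from wl import *
im=cv2.imread("pics/w1.png")[:,:,::-1]; C=cam("wrist")
a=cv2.imread("pics/top0.png")[:,:,::-1]
it=[("brass_finial_mid",604,69,.003,(0,0,255)),("brass_finial_mid",612,69,.003,(255,255,0))]
overlay(im,C,it,(205,150,305,230),5,"pics/o1.png"); overlay(a,cam("top"),it,(204,146,248,186),7,"pics/o2.png")
x,y=cv2.imread("pics/o1.png"),cv2.imread("pics/o2.png"); h=max(x.shape[0],y.shape[0])
p=lambda i:cv2.copyMakeBorder(i,0,h-i.shape[0],0,0,0); cv2.imwrite("pics/o12.png",cv2.resize(np.hstack([p(x),p(y)]),(800,int(800*h/(x.shape[1]+y.shape[1])))))
E
```

```text
(no output)
```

View pics/o12.png

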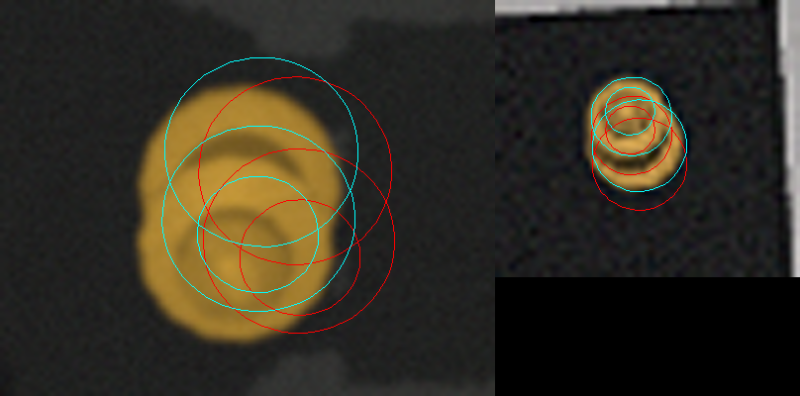

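move_arm([
  [4,1.5,-10,0,0,0],
  [4,1,-26,0,0,0],
  [0,0,-30,0,0,0],
  [0,0,-26,0,0,0],
  [0,0,-14,0,0,0],
])

```text
t: 4.8
eef_pos: [0.6106, 0.0765, 0.1932]
ee_rot: [3.138, 0.001, -1.054]
force: [0.0, -0.2, -0.5]
width: 0.0637
```

move_arm([
  [0,0,0,0,0,0],
  [0,0,0,0,0,0],
  [0,0,0,0,0,0],
  [0,0,0,0,0,0],
  [0,0,0,0,0,0],
], claw=255, squeeze=20)

```text
t: 5.22
eef_pos: [0.612, 0.0764, 0.1981]
ee_rot: [-3.14, -0.0, -1.055]
force: [-1.5, 0.2, 1.1]
width: 0.0357
```

move_arm([
  [0,0,0,0,0,0],
  [0,0,0,0,0,0],
  [0,0,0,0,0,0],
  [0,0,0,0,0,0],
  [0,0,0,0,0,0],
])

```text
t: 5.63
eef_pos: [0.6119, 0.0762, 0.1977]
ee_rot: [-3.141, -0.0, -1.055]
force: [-2.3, 0.2, 7.1]
width: 0.0312
```

move_arm([
  [0,0,0,0,0,0],
  [0,0,0,0,0,0],
  [0,0,0,0,0,0],
  [0,0,0,0,0,0],
  [0,0,0,0,0,0],
])

```text
t: 6.05
eef_pos: [0.6119, 0.0762, 0.1977]
ee_rot: [-3.14, -0.0, -1.055]
force: [-2.7, -0.3, 6.8]
width: 0.0311
```

```bash
python3 - <<'E'
from wl import *
s=arm.get_state(); print(s["width"],s["force"],s["eef_pos"])
im=arm.grab_frame("wrist"); sc=arm.grab_frame("scene")
cv2.imwrite("pics/g1.png",np.hstack([im[:,:,::-1],cv2.resize(sc[170:270,220:340,::-1],None,fx=3.84,fy=3.84)])[:, :800])
E
```

```text
0.031078755566961918 [-2.69720401 -0.32377208  6.76511473] [0.61189988 0.07623428 0.19773137]
```

View pics/g1.png

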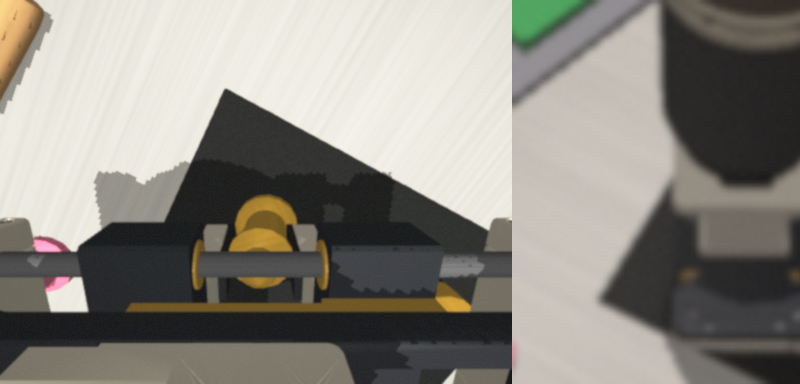

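```bash
python3 - <<'E'
from wl import *
im=arm.grab_frame("wrist"); C=cam("wrist")
overlay(im,C,[("brass_finial_mid",611,76,.003,(255,255,0))],(185,170,345,310),5,"pics/o3.png")
E
```

```text
(no output)
```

View pics/o3.png

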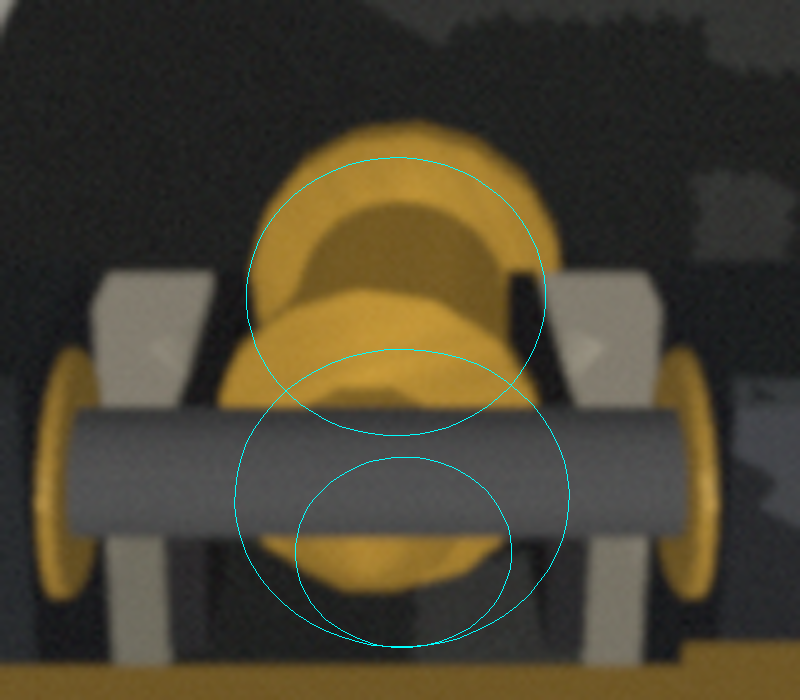

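The fingertips sit about 4 mm too high and have pinched the flange, tilting the finial by about 5°. I'll reopen, check again, and regrip lower.

move_arm([
  [0,0,0,0,0,0],
  [0,0,0,0,0,0],
  [0,0,0,0,0,0],
  [0,0,0,0,0,0],
  [0,0,0,0,0,0],
], claw=90)

```text
t: 6.62
eef_pos: [0.6118, 0.0763, 0.1966]
ee_rot: [-3.141, -0.0, -1.055]
force: [0.0, -1.1, -0.3]
width: 0.0551
```

```bash
python3 - <<'E'
from wl import *
s=arm.get_state(); print(s["eef_pos"],s["force"],s["width"])
im=arm.grab_frame("wrist"); C=cam("wrist",s)
overlay(im,C,[("brass_finial_mid",611,76,.003,(255,255,0))],(185,170,345,310),5,"pics/o4.png")
E
```

```text
[0.61184162 0.07632864 0.19658636] [ 3.09075878e-04 -1.14790044e+00 -3.03350297e-01] 0.05507172052038887
```

View pics/o4.png

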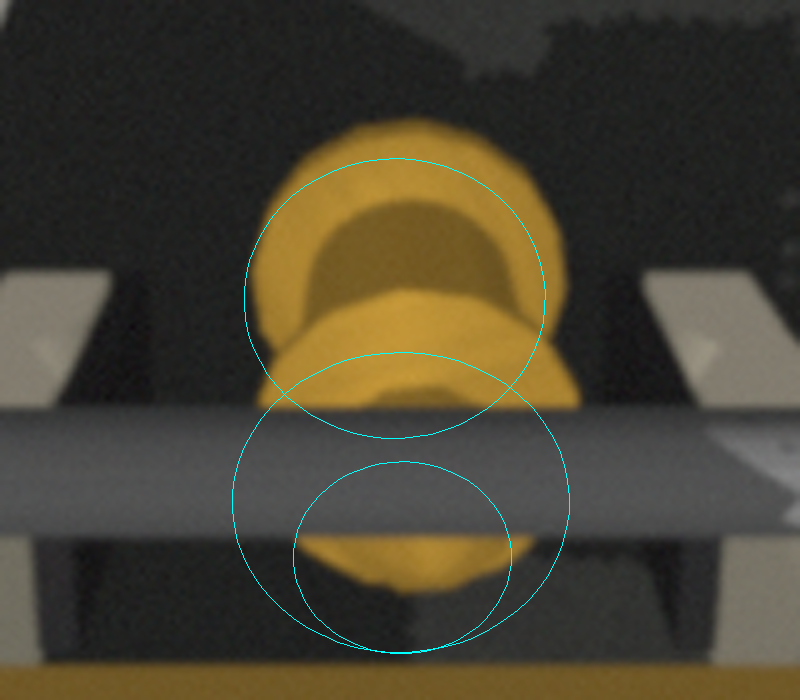

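move_arm([
  [-0.8,-2.5,0,0,0,0],
  [-0.7,-2.5,-1.5,0,0,0],
  [0,0,-2,0,0,0],
  [0,0,0,0,0,0],
  [0,0,0,0,0,0],
])

```text
t: 7.08
eef_pos: [0.6102, 0.0711, 0.1929]
ee_rot: [3.141, 0.0, -1.055]
force: [0.7, 0.3, -0.1]
width: 0.0567
```

move_arm([
  [0,0,0,0,0,0],
  [0,0,0,0,0,0],
  [0,0,0,0,0,0],
  [0,0,0,0,0,0],
  [0,0,0,0,0,0],
], claw=255)

```text
t: 7.5
eef_pos: [0.6102, 0.0713, 0.1932]
ee_rot: [3.141, 0.0, -1.055]
force: [-0.3, 0.7, 0.8]
width: 0.0314
```

move_arm([
  [0,0,0,0,0,0],
  [0,0,0,0,0,0],
  [0,0,0,0,0,0],
  [0,0,0,0,0,0],
  [0,0,0,0,0,0],
])

```text
t: 7.92
eef_pos: [0.6102, 0.0712, 0.1932]
ee_rot: [3.141, 0.0, -1.055]
force: [-0.7, -0.4, 1.4]
width: 0.0313
```

move_arm([
  [0,0,3,0,0,0],
  [0,0,8,0,0,0],
  [0,0,12,0,0,0],
  [0,0,8,0,0,0],
  [0,0,0,0,0,0],
])

```text
t: 8.33
eef_pos: [0.6112, 0.0716, 0.227]
ee_rot: [-3.137, -0.001, -1.054]
force: [0.8, -0.0, -2.1]
width: 0.0313
```

```bash
python3 - <<'E'
from wl import *
s=arm.get_state(); print(s["eef_pos"],s["force"],s["width"])
im=arm.grab_frame("wrist"); C=cam("wrist",s)
x,y,z=s["eef_pos"]
overlay(im,C,[("brass_finial_mid",x*1e3,y*1e3,z-.1905,(255,255,0))],(185,170,345,310),5,"pics/o5.png")
E
```

```text
[0.61118045 0.07161181 0.22703665] [ 0.82756969 -0.02133556 -2.08998756] 0.03131381037823236
```

View pics/o5.png

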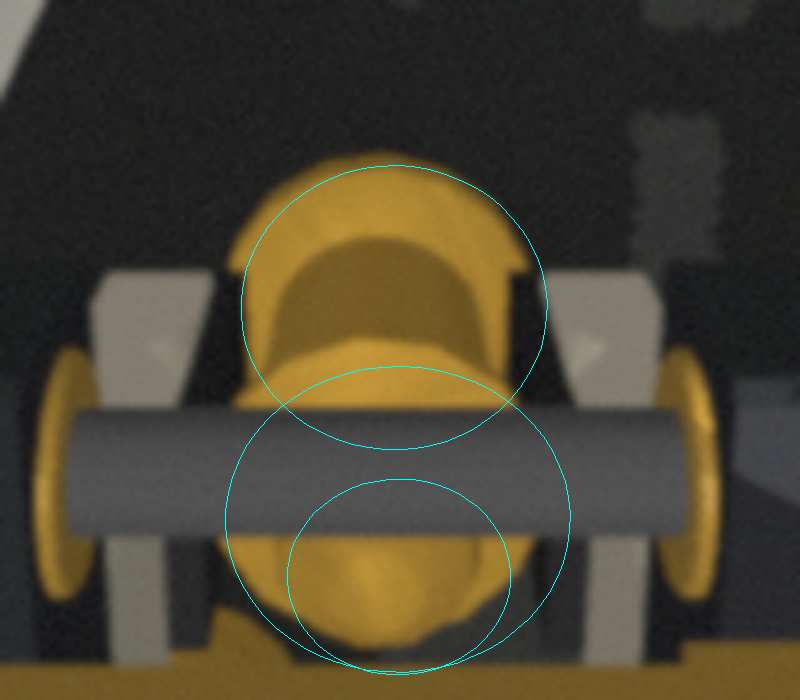

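move_arm([
  [-2.4,-15,13,0,0,0],
  [-4.9,-30,13,0,0,0],
  [-6.2,-38,0,0,0,0],
  [-6.2,-38,0,0,0,0],
  [-6.2,-38,0,0,0,0],
])

```text
t: 8.8
eef_pos: [0.5836, -0.0893, 0.2507]
ee_rot: [-3.141, -0.0, -1.054]
force: [1.1, -0.6, -1.2]
width: 0.0315
```

move_arm([
  [-6.2,-38,0,0,0,0],
  [-6.2,-38,0,0,0,0],
  [-6.2,-38,0,0,0,0],
  [-5,-30,0,0,0,0],
  [-4,-25,0,0,0,0],
])

```text
t: 9.22
eef_pos: [0.5555, -0.2594, 0.2503]
ee_rot: [3.141, 0.0, -1.056]
force: [1.3, 0.2, -1.1]
width: 0.0314
```

move_arm([
  [-3,-16,0,0,0,0],
  [-1.5,-8,0,0,0,0],
  [0,0,0,0,0,0],
  [0,0,0,0,0,0],
  [0,0,0,0,0,0],
])

```text
t: 9.63
eef_pos: [0.5522, -0.2802, 0.2502]
ee_rot: [-3.142, 0.0, -1.055]
force: [0.2, -0.6, -1.7]
width: 0.0313
```

```bash
python3 - <<'E'
from wl import *
s=arm.get_state(); print(s["eef_pos"],s["force"],s["width"])
im=arm.grab_frame("wrist"); cv2.imwrite("pics/p1.png",im[:,:,::-1])
C=cam("wrist",s)
for n in D: print(n,[(np.round(at_z(C,d["xy"],.009)*1e3),round(d["score"],2)) for d in arm.spot_point(n,"wrist")])
E
```

```text
[ 0.55223495 -0.2801671   0.25018067] [ 0.17006003 -0.56005599 -1.74737511] 0.0313338323807266
red_dish_in []
blue_dish_in [(array([ 556., -282.,    9.]), 0.84)]
green_dish_in [(array([ 556., -282.,    9.]), 0.63)]
white_dish_in []
```

View pics/p1.png

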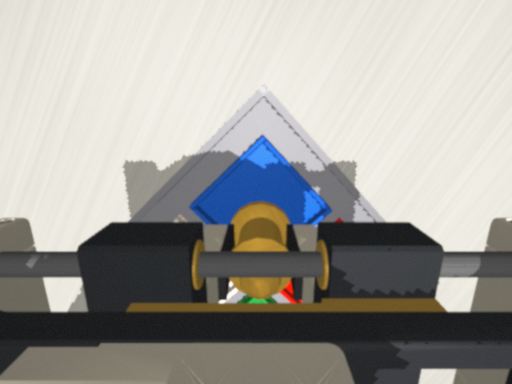

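The finial is centred over the blue dish (column 261). Lowering, then feeling for the floor.

move_arm([
  [1,0,-12,0,0,0],
  [1,-1,-14,0,0,0],
  [0,0,-10,0,0,0],
  [0,0,-5,0,0,0],
  [0,0,-3,0,0,0],
])

```text
t: 10.3
eef_pos: [0.5539, -0.2815, 0.2046]
ee_rot: [3.14, 0.001, -1.055]
force: [0.2, 0.1, -2.4]
width: 0.031
```

move_arm([
  [0,0,-1,0,0,0],
  [0,0,-1,0,0,0],
  [0,0,-1,0,0,0],
  [0,0,-1,0,0,0],
  [0,0,0,0,0,0],
])

```text
t: 10.72
eef_pos: [0.5543, -0.2818, 0.2024]
ee_rot: [-3.141, -0.0, -1.055]
force: [-0.5, -0.1, -1.6]
width: 0.031
```

move_arm([
  [0,0,-1,0,0,0],
  [0,0,-1,0,0,0],
  [0,0,-1,0,0,0],
  [0,0,0,0,0,0],
  [0,0,0,0,0,0],
])

```text
t: 11.13
eef_pos: [0.5542, -0.2817, 0.1991]
ee_rot: [3.142, 0.0, -1.055]
force: [0.2, -0.0, -0.8]
width: 0.0313
```

move_arm([
  [0,0,-1,0,0,0],
  [0,0,-0.5,0,0,0],
  [0,0,0,0,0,0],
  [0,0,0,0,0,0],
  [0,0,0,0,0,0],
])

```text
t: 11.55
eef_pos: [0.5544, -0.2818, 0.1981]
ee_rot: [-3.141, -0.001, -1.055]
force: [-1.8, 0.9, 4.6]
width: 0.0311
```

Contact made, so the floor is at about z = 8 mm. Releasing.

move_arm([
  [0,0,0,0,0,0],
  [0,0,0,0,0,0],
  [0,0,0,0,0,0],
  [0,0,0,0,0,0],
  [0,0,0,0,0,0],
], claw=80)

```text
t: 11.97
eef_pos: [0.5542, -0.2817, 0.1974]
ee_rot: [3.141, 0.0, -1.055]
force: [0.1, 0.5, -0.2]
width: 0.0577
```

move_arm([
  [0,0,5,0,0,0],
  [0,0,15,0,0,0],
  [0,0,30,0,0,0],
  [0,0,30,0,0,0],
  [0,0,20,0,0,0],
])

```text
t: 12.38
eef_pos: [0.5547, -0.2819, 0.3008]
ee_rot: [-3.14, -0.002, -1.054]
force: [0.7, -0.2, 0.0]
width: 0.0596
```

```bash
python3 - <<'E'
from wl import *
look(dict(brass_finial_mid=((554,-281),.008)),"pics/p2.png")
E
```

```text
[ 554.7 -281.9  300.8] [-1.799e+02 -1.000e-01 -6.040e+01]
brass_finial_mid sc 0.76 xy [257. 198.] [ 560. -282.   41.] rect [260. 196.] [ 558. -285.   41.] [51. 40.] 90
   point 0.72 [ 557. -282.   41.]
```

View pics/p2.png

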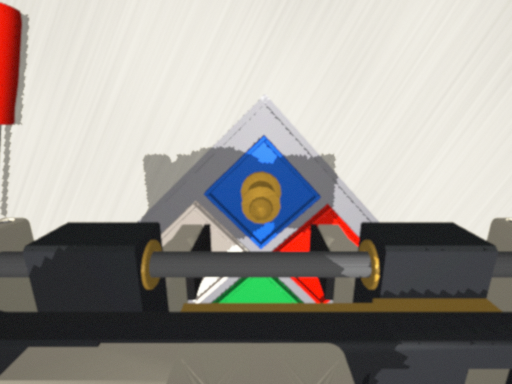

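The finial stands upright in the centre of the blue dish at (261,195). Next, the foot.

move_arm([
  [-3,15,0,0,0,0],
  [-6,30,0,0,0,0],
  [-7,38,0,0,0,0],
  [-7,38,0,0,0,0],
  [-7,38,0,0,0,0],
], claw=30)

```text
t: 12.95
eef_pos: [0.5229, -0.1212, 0.2963]
ee_rot: [3.14, 0.001, -1.056]
force: [1.8, 0.4, 0.5]
width: 0.0768
```

move_arm([
  [-7,38,0,0,0,0],
  [-7,38,0,0,0,0],
  [-7,38,0,0,0,0],
  [-6,30,0,0,0,0],
  [-5,25,0,0,0,0],
])

```text
t: 13.37
eef_pos: [0.4908, 0.0485, 0.2968]
ee_rot: [3.14, 0.0, -1.054]
force: [0.4, -1.1, -0.2]
width: 0.0774
```

move_arm([
  [-3,15,0,0,0,0],
  [-1,8,0,0,0,0],
  [0,0,0,0,0,0],
  [0,0,0,0,0,0],
  [0,0,0,0,0,0],
])

```text
t: 13.78
eef_pos: [0.4881, 0.0686, 0.2972]
ee_rot: [3.141, 0.0, -1.055]
force: [0.3, -0.2, -0.3]
width: 0.0775
```

```bash
python3 - <<'E'
from wl import *
look(dict(brass_foot_mid=((489,68),.003)),"pics/w2.png")
im=cv2.imread("pics/w2.png"); h=cv2.cvtColor(im,cv2.COLOR_BGR2HSV); m=cv2.inRange(h,(12,120,90),(32,255,255))[:235]
n,l,st,ce=cv2.connectedComponentsWithStats(m); C=cam("wrist")
for i in range(1,n):
    if st[i,4]>150: print(st[i],ce[i],np.round(at_z(C,ce[i],.025)*1e3))
E
```

```text
[488.1  68.6 297.2] [179.9   0.  -60.5]
brass_foot_mid sc 0.96 xy [260. 195.] [489.  69.  21.] rect [261. 197.] [487.  70.  21.] [50. 49.] 45
   point 0.7 [484.  70.  21.]
[ 236  171   52   53 2004] [261.33582834 197.01247505] [488.  69.  25.]
[  82  199   61   34 1086] [115.97421731 213.24309392] [600. 151.  25.]
```

move_arm([
  [-0.5,1,-12,0,0,0],
  [0,0,-28,0,0,0],
  [0,0,-30,0,0,0],
  [0,0,-22,0,0,0],
  [0,0,-11,0,0,0],
])

```text
t: 14.35
eef_pos: [0.4869, 0.069, 0.192]
ee_rot: [3.138, 0.0, -1.057]
force: [-0.2, -0.9, 0.2]
width: 0.0775
```

move_arm([
  [0,0,0,0,0,0],
  [0,0,0,0,0,0],
  [0,0,0,0,0,0],
  [0,0,0,0,0,0],
  [0,0,0,0,0,0],
])

```text
t: 14.77
eef_pos: [0.4881, 0.0704, 0.1957]
ee_rot: [-3.139, -0.0, -1.055]
force: [0.1, -0.1, -0.1]
width: 0.0772
```

move_arm([
  [0,0,-2,0,0,0],
  [0,0,0,0,0,0],
  [0,0,0,0,0,0],
  [0,0,0,0,0,0],
  [0,0,0,0,0,0],
], claw=255, squeeze=20)

```text
t: 15.18
eef_pos: [0.4877, 0.0703, 0.1927]
ee_rot: [3.142, 0.0, -1.055]
force: [-1.4, -1.7, 0.2]
width: 0.0495
```

move_arm([
  [0,0,0,0,0,0],
  [0,0,0,0,0,0],
  [0,0,0,0,0,0],
  [0,0,0,0,0,0],
  [0,0,0,0,0,0],
])

```text
t: 15.6
eef_pos: [0.4875, 0.0701, 0.1926]
ee_rot: [3.141, 0.0, -1.055]
force: [-2.3, 0.5, 3.6]
width: 0.0462
```

move_arm([
  [0,0,3,0,0,0],
  [0,0,8,0,0,0],
  [0,0,15,0,0,0],
  [0,0,15,0,0,0],
  [0,0,10,0,0,0],
])

```text
t: 16.02
eef_pos: [0.4882, 0.0705, 0.2454]
ee_rot: [-3.14, -0.0, -1.055]
force: [-0.9, 0.3, -2.1]
width: 0.0454
```

```bash
python3 - <<'E'
from wl import *
s=arm.get_state(); print(s["eef_pos"],s["force"],s["width"])
im=arm.grab_frame("wrist"); C=cam("wrist",s); x,y,z=s["eef_pos"]
overlay(im,C,[("brass_foot_mid",x*1e3,y*1e3,z-.1905,(255,255,0))],(180,150,340,270),5,"pics/o6.png")
E
```

```text
[0.4882109  0.07050446 0.24542128] [-0.87347199  0.26955375 -2.09299508] 0.04535435574599
```

View pics/o6.png

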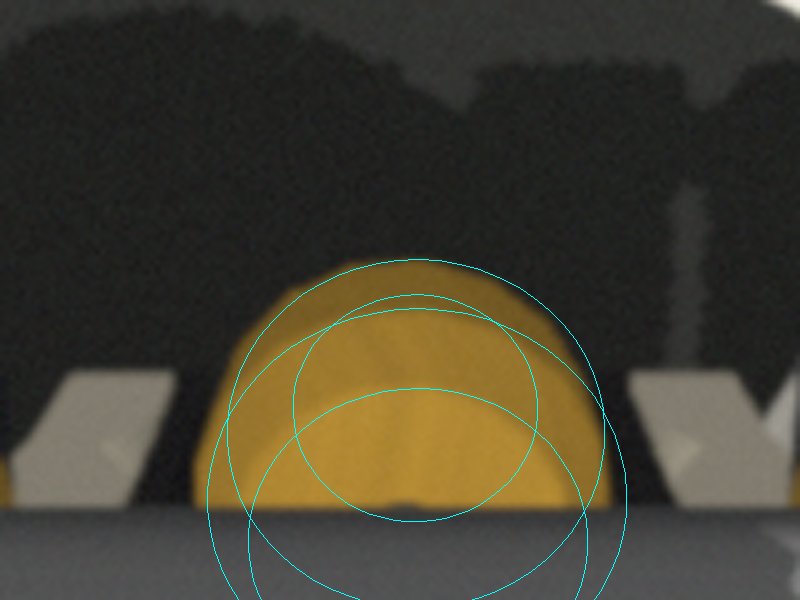

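move_arm([
  [0,-15,0,0,0,0],
  [0,-30,0,0,0,0],
  [0,-38,0,0,0,0],
  [1,-38,0,0,0,0],
  [1,-38,0,0,0,0],
])

```text
t: 16.48
eef_pos: [0.4896, -0.09, 0.2439]
ee_rot: [-3.141, -0.0, -1.054]
force: [0.2, -0.3, -2.0]
width: 0.0464
```

move_arm([
  [0,-36,0,0,0,0],
  [0,-20,0,0,0,0],
  [0,-12,0,0,0,0],
  [0,-5,0,0,0,0],
  [0,0,0,0,0,0],
])

```text
t: 16.9
eef_pos: [0.4896, -0.1626, 0.2435]
ee_rot: [-3.142, 0.0, -1.057]
force: [0.5, -0.2, -1.8]
width: 0.0462
```

move_arm([
  [0,0,-10,0,0,0],
  [0,0,-13,0,0,0],
  [0,0,-10,0,0,0],
  [0,0,-5,0,0,0],
  [0,0,-2,0,0,0],
])

```text
t: 17.32
eef_pos: [0.4894, -0.161, 0.2023]
ee_rot: [3.14, 0.001, -1.054]
force: [-0.3, 0.9, 0.2]
width: 0.0463
```

move_arm([
  [0,0,-1,0,0,0],
  [0,0,-1,0,0,0],
  [0,0,-1,0,0,0],
  [0,0,0,0,0,0],
  [0,0,0,0,0,0],
])

```text
t: 17.73
eef_pos: [0.4898, -0.1618, 0.201]
ee_rot: [-3.141, -0.0, -1.055]
force: [-0.1, 0.7, -1.4]
width: 0.0463
```

move_arm([
  [0,0,-1,0,0,0],
  [0,0,-1,0,0,0],
  [0,0,-1,0,0,0],
  [0,0,0,0,0,0],
  [0,0,0,0,0,0],
])

```text
t: 18.15
eef_pos: [0.4897, -0.1618, 0.1977]
ee_rot: [-3.142, -0.0, -1.055]
force: [-0.5, -0.2, -1.1]
width: 0.0458
```

move_arm([
  [0,0,-1,0,0,0],
  [0,0,0,0,0,0],
  [0,0,0,0,0,0],
  [0,0,0,0,0,0],
  [0,0,0,0,0,0],
])

```text
t: 18.57
eef_pos: [0.4897, -0.1617, 0.1976]
ee_rot: [-3.141, -0.0, -1.054]
force: [-3.8, 1.5, 10.8]
width: 0.0465
```

move_arm([
  [0,0,0,0,0,0],
  [0,0,0,0,0,0],
  [0,0,0,0,0,0],
  [0,0,0,0,0,0],
  [0,0,0,0,0,0],
], claw=30)

```text
t: 18.98
eef_pos: [0.4898, -0.1618, 0.1965]
ee_rot: [3.141, 0.0, -1.055]
force: [0.4, -0.2, -0.6]
width: 0.0731
```

move_arm([
  [0,0,5,0,0,0],
  [0,0,15,0,0,0],
  [0,0,30,0,0,0],
  [0,0,30,0,0,0],
  [0,0,20,0,0,0],
])

```text
t: 19.4
eef_pos: [0.4901, -0.1618, 0.2995]
ee_rot: [-3.14, -0.001, -1.054]
force: [0.3, -0.1, -0.0]
width: 0.0772
```

```bash
python3 - <<'E'
from wl import *
look(dict(brass_foot_mid=((490,-161),.008)),"pics/p3.png")
E
```

```text
[ 490.1 -161.8  299.5] [-1.799e+02 -1.000e-01 -6.040e+01]
brass_foot_mid sc 0.59 xy [262. 197.] [ 490. -162.   26.] rect [260. 196.] [ 492. -161.   26.] [51. 50.] 90
   point 0.85 [ 488. -163.   26.]
```

move_arm([
  [5,15,0,0,0,0],
  [10,30,0,0,0,0],
  [12,36,0,0,0,0],
  [12,36,0,0,0,0],
  [12,36,0,0,0,0],
])

```text
t: 19.97
eef_pos: [0.5406, -0.0074, 0.2958]
ee_rot: [3.14, 0.0, -1.056]
force: [1.0, -0.9, -0.3]
width: 0.0774
```

move_arm([
  [12,36,0,0,0,0],
  [12,36,0,0,0,0],
  [12,36,0,0,0,0],
  [10,30,0,0,0,0],
  [8,22,0,0,0,0],
])

```text
t: 20.38
eef_pos: [0.595, 0.1539, 0.2954]
ee_rot: [3.14, 0.0, -1.053]
force: [0.6, -0.6, 0.1]
width: 0.0776
```

move_arm([
  [4,12,0,0,0,0],
  [2,5,0,0,0,0],
  [0,0,0,0,0,0],
  [0,0,0,0,0,0],
  [0,0,0,0,0,0],
])

```text
t: 20.8
eef_pos: [0.6003, 0.167, 0.2965]
ee_rot: [3.141, 0.0, -1.056]
force: [-0.4, -0.9, 0.5]
width: 0.0774
```

```bash
cat >> wl.py <<'E'
def brass(fn,z):
    s=arm.get_state(); im=arm.grab_frame("wrist"); cv2.imwrite(fn,im[:,:,::-1]); C=cam("wrist",s); print(s["eef_pos"])
    m=cv2.inRange(cv2.cvtColor(im,cv2.COLOR_RGB2HSV),(12,120,90),(32,255,255)); m[235:]=0
    n,l,st,ce=cv2.connectedComponentsWithStats(m)
    for i in range(1,n):
        if st[i,4]>150:
            r=cv2.minAreaRect(np.argwhere(l==i)[:,::-1].astype(np.float32)); b=cv2.boxPoints(r); w=np.array([at_z(C,p,z)[:2]*1e3 for p in b]); e=np.diff(w,axis=0)[:2]
            print(st[i],"rect",np.round(r[0]),np.round(r[1]),np.round(at_z(C,r[0],z)*1e3),"sides",np.round(np.hypot(*e.T)),"dirs",np.round(np.degrees(np.arctan2(e[:,1],e[:,0]))))
E
python3 - <<'E'
from wl import *
look(dict(brass_collar_mid=((601,168),.003))); brass("pics/w3.png",.037)
E
```

```text
[600.3 167.  296.5] [180.    0.  -60.5]
brass_collar_mid sc 0.76 xy [261. 204.] [596. 174.  20.] rect [262. 196.] [599. 166.  20.] [51. 47.] 90
   point 0.69 [598. 164.  20.]
[0.60053737 0.16716902 0.29694603]
[ 86   0  34  35 549] rect [101.  14.] [15. 43.] [778.  99.  37.] sides [32. 10.] dirs [-103.  178.]
[ 240  170   49   53 1676] rect [264. 196.] [52. 48.] [601. 162.  37.] sides [42. 48.] dirs [-150.  121.]
```

move_arm([
  [-0.5,0,-12,0,0,0],
  [0,0,-28,0,0,0],
  [0,0,-30,0,0,0],
  [0,0,-22,0,0,0],
  [0,0,-11,0,0,0],
])

```text
t: 21.42
eef_pos: [0.5992, 0.1672, 0.1909]
ee_rot: [3.138, 0.0, -1.056]
force: [-1.3, 0.1, 0.1]
width: 0.0773
```

move_arm([
  [0,0,-1,0,0,0],
  [0,0,0,0,0,0],
  [0,0,0,0,0,0],
  [0,0,0,0,0,0],
  [0,0,0,0,0,0],
])

```text
t: 21.83
eef_pos: [0.6007, 0.1685, 0.1942]
ee_rot: [-3.139, 0.0, -1.055]
force: [0.2, -0.0, -0.1]
width: 0.0773
```

move_arm([
  [0,0,-1,0,0,0],
  [0,0,0,0,0,0],
  [0,0,0,0,0,0],
  [0,0,0,0,0,0],
  [0,0,0,0,0,0],
], claw=255, squeeze=20)

```text
t: 22.25
eef_pos: [0.6001, 0.1682, 0.1917]
ee_rot: [3.141, -0.0, -1.055]
force: [-2.5, -0.8, 1.1]
width: 0.0495
```

move_arm([
  [0,0,0,0,0,0],
  [0,0,0,0,0,0],
  [0,0,0,0,0,0],
  [0,0,0,0,0,0],
  [0,0,0,0,0,0],
])

```text
t: 22.67
eef_pos: [0.6001, 0.1682, 0.1916]
ee_rot: [3.141, -0.0, -1.055]
force: [-1.8, -1.5, 1.3]
width: 0.0432
```

move_arm([
  [0,0,3,0,0,0],
  [0,0,8,0,0,0],
  [0,0,20,0,0,0],
  [0,0,30,0,0,0],
  [0,0,20,0,0,0],
])

```text
t: 23.08
eef_pos: [0.6009, 0.1686, 0.2752]
ee_rot: [-3.14, -0.0, -1.054]
force: [0.6, -0.1, -1.5]
width: 0.0431
```

```bash
python3 - <<'E'
from wl import *
s=arm.get_state(); print(s["eef_pos"],s["force"],s["width"])
im=arm.grab_frame("wrist"); C=cam("wrist",s); x,y,z=s["eef_pos"]
overlay(im,C,[("brass_collar_mid",x*1e3,y*1e3,z-.1905,(255,255,0))],(180,150,340,270),5,"pics/o7.png")
E
```

```text
[0.60085554 0.16857588 0.27522993] [ 0.59359117 -0.11673109 -1.46359667] 0.04314729422586329
```

View pics/o7.png

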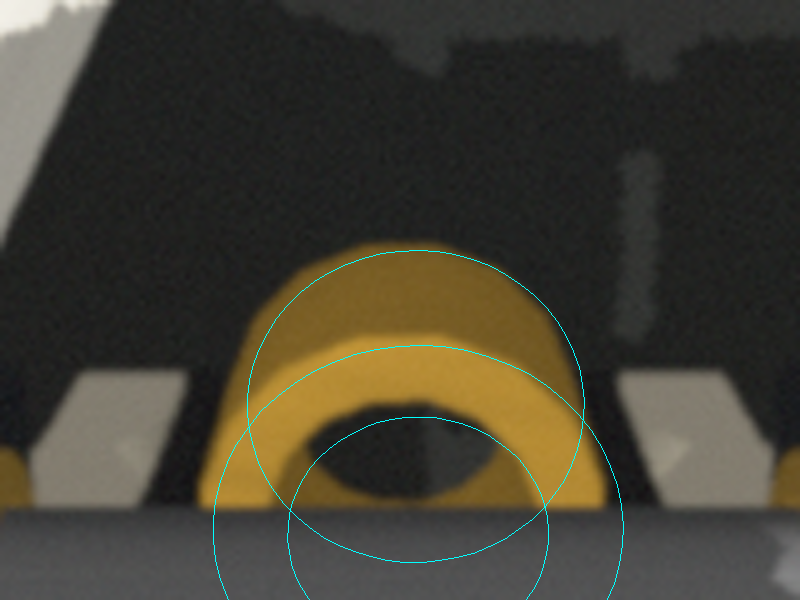

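The collar is held upright. Carrying it to the red dish.

move_arm([
  [-5,-15,0,0,0,0],
  [-10,-30,0,0,0,0],
  [-12,-37,0,0,0,0],
  [-12,-37,0,0,0,0],
  [-12,-37,0,0,0,0],
])

```text
t: 23.55
eef_pos: [0.5484, 0.011, 0.2729]
ee_rot: [-3.141, -0.0, -1.054]
force: [1.0, -0.1, -2.7]
width: 0.0435
```

move_arm([
  [-12,-37,0,0,0,0],
  [-12,-37,0,0,0,0],
  [-12,-37,0,0,0,0],
  [-12,-37,0,0,0,0],
  [-12,-37,0,0,0,0],
])

```text
t: 23.97
eef_pos: [0.4883, -0.1743, 0.2732]
ee_rot: [-3.14, -0.001, -1.055]
force: [1.1, 0.3, -2.6]
width: 0.0438
```

move_arm([
  [-12,-35,0,0,0,0],
  [-8,-22,0,0,0,0],
  [-5,-14,0,0,0,0],
  [-3,-9,0,0,0,0],
  [0,0,0,0,0,0],
])

```text
t: 24.38
eef_pos: [0.4606, -0.2541, 0.2728]
ee_rot: [-3.141, -0.0, -1.057]
force: [0.1, -0.2, -1.8]
width: 0.0429
```

move_arm([
  [0,0,-12,0,0,0],
  [0,0,-20,0,0,0],
  [0,0,-20,0,0,0],
  [0,0,-12,0,0,0],
  [0,0,-6,0,0,0],
])

```text
t: 24.8
eef_pos: [0.4611, -0.2518, 0.2011]
ee_rot: [3.14, 0.001, -1.054]
force: [0.7, 0.4, -2.3]
width: 0.0435
```

move_arm([
  [0,0,0,0,0,0],
  [0,0,0,0,0,0],
  [0,0,0,0,0,0],
  [0,0,0,0,0,0],
  [0,0,0,0,0,0],
])

```text
t: 25.22
eef_pos: [0.4616, -0.2527, 0.2035]
ee_rot: [-3.14, -0.001, -1.055]
force: [-0.3, -0.6, -1.5]
width: 0.0436
```

move_arm([
  [0,0,-2,0,0,0],
  [0,0,-2,0,0,0],
  [0,0,-1,0,0,0],
  [0,0,-0.5,0,0,0],
  [0,0,0,0,0,0],
])

```text
t: 25.63
eef_pos: [0.4611, -0.2528, 0.1969]
ee_rot: [3.141, 0.0, -1.055]
force: [-1.0, -0.1, -1.5]
width: 0.0431
```

move_arm([
  [0,0,-1,0,0,0],
  [0,0,-0.5,0,0,0],
  [0,0,0,0,0,0],
  [0,0,0,0,0,0],
  [0,0,0,0,0,0],
])

```text
t: 26.05
eef_pos: [0.4613, -0.2528, 0.1965]
ee_rot: [-3.142, -0.0, -1.055]
force: [-3.4, 2.7, 8.7]
width: 0.0434
```

move_arm([
  [0,0,0,0,0,0],
  [0,0,0,0,0,0],
  [0,0,0,0,0,0],
  [0,0,0,0,0,0],
  [0,0,0,0,0,0],
], claw=30)

```text
t: 26.47
eef_pos: [0.4612, -0.2528, 0.1957]
ee_rot: [3.141, 0.0, -1.055]
force: [-2.3, -1.6, 6.0]
width: 0.0712
```

move_arm([
  [0,0,5,0,0,0],
  [0,0,15,0,0,0],
  [0,0,30,0,0,0],
  [0,0,30,0,0,0],
  [0,0,24,0,0,0],
])

```text
t: 26.88
eef_pos: [0.4614, -0.2528, 0.3019]
ee_rot: [-3.141, -0.001, -1.055]
force: [0.7, -1.2, -0.3]
width: 0.0775
```

```bash
python3 - <<'E'
from wl import *
look(dict(brass_collar_mid=((461,-253),.008)),"pics/p4.png")
E
```

```text
[ 461.4 -252.8  301.9] [-180.    -0.   -60.4]
brass_collar_mid sc 0.85 xy [261. 207.] [ 456. -243.   25.] rect [260. 194.] [ 464. -253.   25.] [52. 47.] 90
   point 0.72 [ 463. -253.   25.]
```

move_arm([
  [3,12,0,0,0,2],
  [6,26,0,0,0,3.5],
  [8,37,0,0,0,3.5],
  [8,37,0,0,0,3.5],
  [8,37,0,0,0,3.5],
])

```text
t: 27.45
eef_pos: [0.4938, -0.1024, 0.2988]
ee_rot: [3.141, 0.001, -0.774]
force: [0.7, 0.5, 0.3]
width: 0.0772
```

move_arm([
  [8,37,0,0,0,3.5],
  [8,37,0,0,0,3.5],
  [8,37,0,0,0,3.5],
  [8,37,0,0,0,3.5],
  [8,37,0,0,0,3.5],
])

```text
t: 27.87
eef_pos: [0.5338, 0.0831, 0.2988]
ee_rot: [3.141, 0.001, -0.467]
force: [1.2, -0.8, 0.1]
width: 0.0773
```

move_arm([
  [8,37,0,0,0,3.5],
  [8,37,0,0,0,3.5],
  [8,37,0,0,0,3.5],
  [8,37,0,0,0,3.5],
  [8,37,0,0,0,3.5],
])

```text
t: 28.28
eef_pos: [0.574, 0.2681, 0.2984]
ee_rot: [3.14, 0.001, -0.162]
force: [0.2, -1.4, 0.4]
width: 0.0775
```

move_arm([
  [8,37,0,0,0,3.5],
  [7,35,0,0,0,3.5],
  [5,20,0,0,0,2],
  [2,10,0,0,0,0],
  [0,0,0,0,0,0],
])

```text
t: 28.7
eef_pos: [0.5961, 0.3702, 0.2977]
ee_rot: [3.14, 0.002, -0.007]
force: [-0.1, -0.8, -0.2]
width: 0.0771
```

```bash
python3 - <<'E'
from wl import *
look(dict(brass_block_mid=((598,369),.003))); brass("pics/w4.png",.037)
im=cv2.imread("pics/w4.png"); cv2.imwrite("pics/w4c.png",cv2.resize(im[120:300,150:370],None,fx=3,fy=3))
E
```

```text
[596.1 370.2 297.7] [ 1.799e+02  1.000e-01 -4.000e-01]
brass_block_mid sc 0.81 xy [262. 192.] [600. 367.  20.] rect [262. 194.] [598. 367.  20.] [54. 33.] 90
   point 0.57 [600. 366.  20.]
[0.59591433 0.36726651 0.29887698]
[ 243  167   35   56 1565] rect [260. 194.] [55. 34.] [601. 367.  37.] sides [30. 51.] dirs [ -91. -180.]
```

View pics/w4c.png

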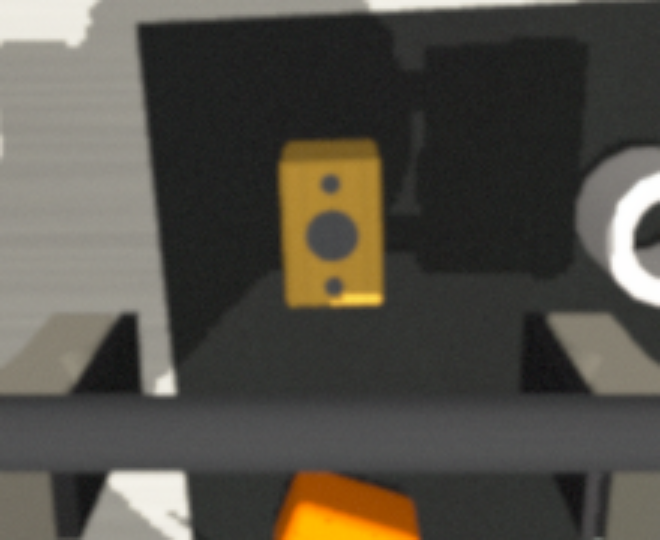

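The block with three dark holes is at crop (332,235), almost square to the jaws. The orange look-alike is at (345,510). Grasping the block.

move_arm([
  [2,0,-12,0,0,2],
  [0,0,-28,0,0,0],
  [0,0,-30,0,0,0],
  [0,0,-22,0,0,0],
  [0,0,-11,0,0,0],
], claw=75)

```text
t: 29.32
eef_pos: [0.5974, 0.3661, 0.1938]
ee_rot: [3.139, 0.003, 0.025]
force: [-1.1, -0.5, -0.7]
width: 0.0619
```

move_arm([
  [0,0,0,0,0,0],
  [0,0,0,0,0,0],
  [0,0,0,0,0,0],
  [0,0,0,0,0,0],
  [0,0,0,0,0,0],
])

```text
t: 29.73
eef_pos: [0.5986, 0.3685, 0.1984]
ee_rot: [-3.14, -0.002, 0.027]
force: [0.5, 0.5, -0.1]
width: 0.0621
```

move_arm([
  [0,0,-2.5,0,0,0],
  [0,0,-2.5,0,0,0],
  [0,0,0,0,0,0],
  [0,0,0,0,0,0],
  [0,0,0,0,0,0],
])

```text
t: 30.15
eef_pos: [0.5982, 0.3683, 0.1916]
ee_rot: [3.141, 0.0, 0.027]
force: [0.1, 0.2, -0.4]
width: 0.0619
```

move_arm([
  [0,0,0,0,0,0],
  [0,0,0,0,0,0],
  [0,0,0,0,0,0],
  [0,0,0,0,0,0],
  [0,0,0,0,0,0],
], claw=255, squeeze=20)

```text
t: 30.57
eef_pos: [0.5982, 0.3682, 0.1916]
ee_rot: [3.142, 0.0, 0.027]
force: [-0.4, -0.6, 0.5]
width: 0.0339
```

move_arm([
  [0,0,0,0,0,0],
  [0,0,0,0,0,0],
  [0,0,0,0,0,0],
  [0,0,0,0,0,0],
  [0,0,0,0,0,0],
])

```text
t: 30.98
eef_pos: [0.5982, 0.3681, 0.1917]
ee_rot: [3.141, 0.0, 0.027]
force: [-0.7, -1.6, 1.2]
width: 0.0298
```

move_arm([
  [0,0,3,0,0,0],
  [0,0,8,0,0,0],
  [0,0,25,0,0,0],
  [0,0,35,0,0,0],
  [0,0,34,0,0,0],
])

```text
t: 31.4
eef_pos: [0.5979, 0.3682, 0.2974]
ee_rot: [3.14, 0.002, 0.027]
force: [0.6, 0.6, -2.0]
width: 0.0299
```

move_arm([
  [0,0,10,0,0,0],
  [0,0,0,0,0,0],
  [0,0,0,0,0,0],
  [0,0,0,0,0,0],
  [0,0,0,0,0,0],
])

```text
t: 31.82
eef_pos: [0.5977, 0.3679, 0.3045]
ee_rot: [3.14, 0.003, 0.027]
force: [0.0, 0.6, -2.4]
width: 0.03
```

```bash
python3 - <<'E'
from wl import *
s=arm.get_state(); print(s["eef_pos"],s["ee_rot"],s["force"],s["width"])
im=arm.grab_frame("wrist"); cv2.imwrite("pics/o8.png",cv2.resize(im[130:310,150:370,::-1],None,fx=3,fy=3))
E
```

```text
[0.59771166 0.36787725 0.30453275] [3.13955391e+00 2.69805221e-03 2.70022527e-02] [ 0.04324943  0.59781483 -2.40501576] 0.029980441861780577
```

View pics/o8.png

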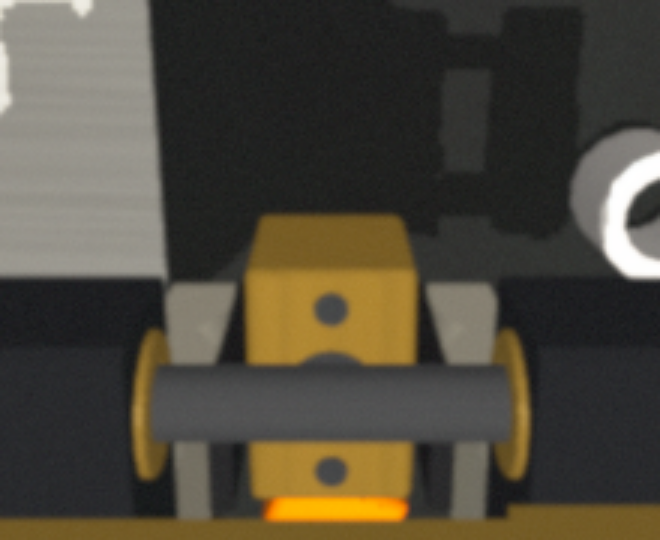

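The block is held squarely. Carrying it to the white dish while turning the jaws to the diagonal.

move_arm([
  [-1,-12,0,0,0,-2],
  [-1,-26,0,0,0,-3.8],
  [-1,-37,0,0,0,-3.8],
  [-1,-37,0,0,0,-3.8],
  [-1,-37,0,0,0,-3.8],
])

```text
t: 32.28
eef_pos: [0.5926, 0.2175, 0.3055]
ee_rot: [3.14, 0.001, -0.277]
force: [0.9, -0.8, -2.5]
width: 0.0296
```

move_arm([
  [-1,-37,0,0,0,-3.8],
  [-1,-37,0,0,0,-3.8],
  [-1,-37,0,0,0,-3.8],
  [-1,-37,0,0,0,-3.8],
  [-1,-37,0,0,0,-3.8],
])

```text
t: 32.7
eef_pos: [0.5874, 0.0321, 0.306]
ee_rot: [3.141, 0.001, -0.609]
force: [0.5, 0.3, -2.0]
width: 0.0301
```

move_arm([
  [-1,-37,0,0,0,-3.8],
  [-1,-37,0,0,0,-3.8],
  [-1,-37,0,0,0,-3.8],
  [-1,-37,0,0,0,-3.8],
  [-1,-35,0,0,0,-3.8],
])

```text
t: 33.12
eef_pos: [0.5823, -0.151, 0.306]
ee_rot: [3.141, 0.001, -0.941]
force: [0.5, 0.2, -2.4]
width: 0.0298
```

move_arm([
  [-1,-22,0,0,0,-3.8],
  [0,-12,0,0,0,-3],
  [0,-6,0,0,0,0],
  [0,0,0,0,0,0],
  [0,0,0,0,0,0],
])

```text
t: 33.53
eef_pos: [0.582, -0.1886, 0.3062]
ee_rot: [3.141, 0.001, -1.054]
force: [-0.3, -0.2, -3.1]
width: 0.0301
```

```bash
python3 - <<'E'
from wl import *
s=arm.get_state(); print(s["eef_pos"],s["ee_rot"],s["width"],s["force"])
im=arm.grab_frame("wrist"); C=cam("wrist",s)
print([(np.round(at_z(C,d["xy"],.009)*1e3),round(d["score"],2)) for d in arm.spot_point("white_dish_in","wrist")])
E
```

```text
[ 0.58201694 -0.18860381  0.30615849] [ 3.14095733e+00  5.49112680e-04 -1.05392957e+00] 0.030060635052264337 [-0.28503332 -0.24844427 -3.09311861]
[(array([ 581., -189.,    9.]), 0.94)]
```

Centred over the white dish; contact should come at about z = .1966.

move_arm([
  [0,0,-15,0,0,0],
  [0,0,-28,0,0,0],
  [0,0,-28,0,0,0],
  [0,0,-18,0,0,0],
  [0,0,-10,0,0,0],
])

```text
t: 34.05
eef_pos: [0.5815, -0.1875, 0.2052]
ee_rot: [3.139, 0.002, -1.053]
force: [0.3, 0.5, -3.1]
width: 0.0298
```

move_arm([
  [0,0,-2,0,0,0],
  [0,0,0,0,0,0],
  [0,0,0,0,0,0],
  [0,0,0,0,0,0],
  [0,0,0,0,0,0],
])

```text
t: 34.47
eef_pos: [0.5827, -0.1887, 0.207]
ee_rot: [-3.14, -0.001, -1.055]
force: [-0.5, -0.1, -2.7]
width: 0.03
```

move_arm([
  [0,0,-3,0,0,0],
  [0,0,-3,0,0,0],
  [0,0,-2,0,0,0],
  [0,0,-1,0,0,0],
  [0,0,0,0,0,0],
])

```text
t: 34.88
eef_pos: [0.5821, -0.1888, 0.1966]
ee_rot: [3.141, 0.0, -1.055]
force: [-1.0, 0.5, 0.4]
width: 0.0302
```

move_arm([
  [0,0,-1,0,0,0],
  [0,0,-0.5,0,0,0],
  [0,0,0,0,0,0],
  [0,0,0,0,0,0],
  [0,0,0,0,0,0],
])

```text
t: 35.3
eef_pos: [0.5821, -0.1887, 0.1966]
ee_rot: [3.142, -0.0, -1.054]
force: [-4.9, 3.4, 12.7]
width: 0.0297
```

move_arm([
  [0,0,0,0,0,0],
  [0,0,0,0,0,0],
  [0,0,0,0,0,0],
  [0,0,0,0,0,0],
  [0,0,0,0,0,0],
], claw=75)

```text
t: 35.72
eef_pos: [0.5823, -0.1888, 0.195]
ee_rot: [3.141, 0.0, -1.055]
force: [0.1, -0.7, -0.4]
width: 0.057
```

move_arm([
  [0,0,5,0,0,0],
  [0,0,15,0,0,0],
  [0,0,30,0,0,0],
  [0,0,35,0,0,0],
  [0,0,35,0,0,0],
])

```text
t: 36.13
eef_pos: [0.5819, -0.1887, 0.3163]
ee_rot: [3.14, 0.001, -1.055]
force: [1.3, -0.4, 0.2]
width: 0.0619
```

move_arm([
  [0,15,20,0,0,0],
  [0,30,20,0,0,0],
  [0,35,20,0,0,0],
  [0,35,10,0,0,0],
  [0,35,0,0,0,0],
])

```text
t: 36.55
eef_pos: [0.5825, -0.0375, 0.3888]
ee_rot: [-3.137, -0.002, -1.055]
force: [1.8, -0.1, -0.8]
width: 0.062
```

move_arm([
  [0,35,0,0,0,0],
  [0,35,0,0,0,0],
  [0,35,0,0,0,0],
  [0,30,0,0,0,0],
  [0,15,0,0,0,0],
])

```text
t: 36.97
eef_pos: [0.582, 0.1143, 0.3856]
ee_rot: [-3.141, 0.0, -1.053]
force: [1.1, -0.1, -0.5]
width: 0.0617
```

move_arm([
  [0,35,0,0,0,0],
  [0,35,0,0,0,0],
  [0,35,0,0,0,0],
  [0,30,0,0,0,0],
  [0,15,0,0,0,0],
])

```text
t: 37.38
eef_pos: [0.5821, 0.2641, 0.3852]
ee_rot: [-3.141, 0.0, -1.053]
force: [0.3, 0.4, -0.3]
width: 0.0617
```

```bash
python3 - <<'E'
from wl import *
s=arm.get_state(); print(s["eef_pos"],s["qd"].max(),s["width"])
I={n:arm.grab_frame(n) for n in("top","scene")}; C={n:cam(n) for n in I}
tgt=dict(brass_finial_mid=(554,-281,.008),brass_collar_mid=(462,-253,.008),brass_foot_mid=(490,-161,.008),brass_block_mid=(582,-189,.008),steel_finial_mid=(494,163,.003),steel_collar_mid=(594,267,.003))
for n,(x,y,f) in tgt.items():
    for k in I:
        for d in arm.spot_point(n,k):
            w=at_z(C[k],d["xy"],f+H[n]/2)*1e3
            if np.hypot(w[0]-x,w[1]-y)<30: print(n,k,round(d["score"],2),"off",np.round(w[:2]-[x,y]))
a=cv2.resize(I["top"][130:255,270:380],(400,455)); b=cv2.resize(I["scene"][115:220,140:265],(400,336)); b=cv2.copyMakeBorder(b,0,119,0,0,0)
cv2.imwrite("pics/end.png",np.hstack([a,b])[:,:,::-1])
E
```

```text
[0.58211754 0.26407157 0.38515312] 0.19345918513304133 0.06166812600361036
brass_collar_mid top 0.46 off [ 5. -1.]
brass_collar_mid scene 0.61 off [ -1. -10.]
brass_foot_mid top 0.61 off [3. 4.]
brass_foot_mid scene 0.56 off [ 1. -4.]
brass_block_mid top 0.59 off [ 1. -2.]
brass_block_mid scene 0.69 off [1. 3.]
steel_finial_mid top 0.75 off [0. 2.]
steel_finial_mid scene 0.69 off [0. 6.]
steel_collar_mid scene 0.63 off [ 6. -9.]
```

View pics/end.png

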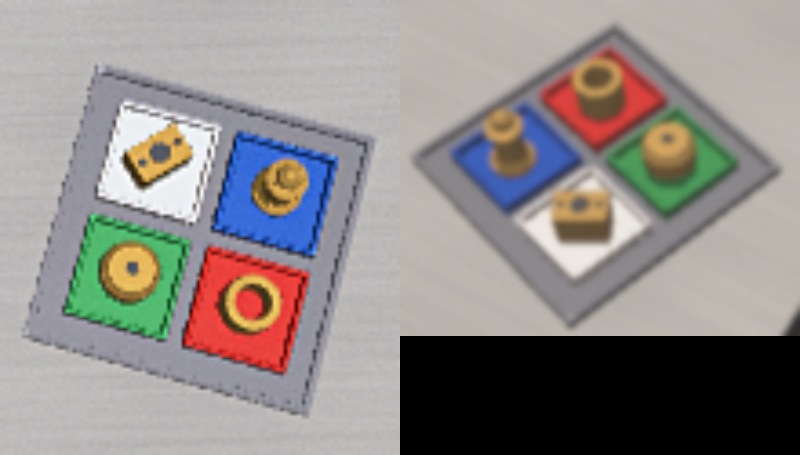

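All four fittings stand upright in their own dishes. The scene network puts the steel collar a few mm off, so I'll check it with the settled wrist camera, which is now above it.

move_arm([
  [0,0,0,0,0,0],
  [0,0,0,0,0,0],
  [0,0,0,0,0,0],
  [0,0,0,0,0,0],
  [0,0,0,0,0,0],
])

```text
t: 38.5
eef_pos: [0.5822, 0.2613, 0.3851]
ee_rot: [3.142, 0.0, -1.055]
force: [0.6, -0.1, -0.0]
width: 0.0617
```

```bash
python3 - <<'E'
from wl import *
look(dict(steel_collar_mid=((595,265),.003),steel_finial_mid=((494,163),.003)))
E
```

```text
[582.2 261.3 385.1] [180.    0.  -60.4]
steel_collar_mid sc 0.96 xy [247. 179.] [596. 273.  20.] rect [250. 172.] [597. 263.  20.] [37. 36.] 90
   point 0.67 [597. 262.  20.]
steel_finial_mid sc 0.66 xy [368. 145.] [494. 166.  36.] rect [367. 145.] [495. 166.  36.] [47. 33.] 18
   point 0.61 [490. 166.  36.]
```

The steel collar's mask rectangle is at (597,263), the same as at the start, and the steel finial's is within 2 mm. Handing in.

```bash
python3 -c "
from station import arm
print(arm.job_done())"
```

```text
the job is handed in; nothing more can be done
None
```

All four brass fittings are in their dishes, and the job was handed in at about 38.6 s of the 128 s allowed: finial in blue, bun foot in green, collar in red, bearing block in white.

**Final checks:** the last top and scene pictures show all four upright and near the dish centres. The networks put the foot and block within about 5 mm of centre. In each case the arm lowered until it felt the dish floor, let go and moved clear.

**Steel parts:** by the wrist camera, the silver-grey finial is within 2 mm of its starting place and the silver-grey collar is on the same spot. The pink look-alikes and the orange block were not touched.

**What failed or disagreed:**
- **Finial grasp:** the first grip was about 4 mm too high and tilted it by about 5°, so I reopened, re-centred and regripped. The jaw width (31.3 mm) says it was carried by the flange rather than the stem, but it stayed upright.
- **Finial position:** the networks missed it in the final top and scene views. I relied on those pictures and an earlier wrist check, which put it about 3 mm from centre.
- **Collar positions:** the scene camera read about 10 mm off for both the brass and the steel collar. The other cameras put the brass collar 2–5 mm from centre and the steel collar unmoved, so I took the scene readings as network noise.

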